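Refit the hot palette's push knob and hold it in

ROBOT

A 6-joint arm with a two-finger parallel gripper is mounted at the origin on the work surface. World frame = base frame: x ahead of the robot, y to its left, z up, the work surface at z = 0. Lengths are in m, angles in degrees, forces in N, time in s.
With the tool pointing down it reaches from about 0.35 to 0.85 m from the base axis. Payload 8.1 kg.
Tool frame: the origin (TCP) lies at the very end of the fingers, on their centre line; the grasp point (between the pads) lies 19 mm behind it; z points along the fingers, y is the line along which they close (so a half turn about z gives the same grasp; the last joint's range is limited). The gripper opens to 93 mm and grips with 3 to 60 N. Pads are 15 mm wide; open, the fingers measure 128 mm over their backs; the gripper's body (75 mm by 188 mm) begins 65 mm behind the grasp point.
Start: joints at [61.398, 7.471, 85.268, -0, 87.261, -4.893], TCP at [0.241, 0.549, 0.219] pointing down, gripper open.
Joint ranges: [-169.43, 169.43], [-51.17, 129.36], [1.28, 143.12], [-76.62, 256.62], [0, 156.53], [-152.29, 152.29]. Speed limits (degrees/s): [136.94, 136.94, 159.86, 180, 180, 180].

INTERFACE

Orientations are given as [roll, pitch, yaw] about the fixed x, y, z axes, in that order (R = Rz(yaw) Ry(pitch) Rx(roll)).
In Python, from plant import read_state, cams, sign_off, finder gives the robot as it stands. The module is installed in compiled form; this text tells all that it offers.
- The arm moves only by the tool arm_command, never from a script. Its argument "motion" is a list of rows, each a list of 5 numbers: the shift along the tool's x, y, z in m, then the turn about the tool's z in degrees, then the finger opening in m, from 0 to 0.093. A call has 1 to 12 rows; each row is the pose to reach, as a shift and turn from the pose commanded when the call began, along the tool's axes at that moment; what a row does not reach only later rows make up. A row lasts 1/12 s, in which the tool goes at most 41.7 mm and 7.16 degrees, less where a joint would pass 70% of its speed; a pose out of reach is approached as far as the arm can. A call with a gripper value outside its range is refused whole. The fingers move at their own pace and stop on an object; "grip_force" is the grip in N (left out, the last holds). Time passes only in rows, so rows that repeat a pose let the fingers close. It gives the time, the measured TCP pose, the force, the opening and the grip force at its end, in the units of the state.
- read_state(): the state, without advancing time (a new reading comes with each control period).
- cams.camera(name): name is "scene" or "top" or "wrist"; returns a dict with "image" (384x512x3 uint8, red, green, blue), "K" (3x3 intrinsics, pixels), "dist_coeffs" ([k1, k2, p1, p2, k3] as OpenCV has them; the pictures are not rectified), "rvec" (rotation vector, rad) and "tvec" (3), from world to camera coordinates, as OpenCV has them; the wrist camera has in their place "T_tool_cam" (4x4, takes a point from camera to tool coordinates, whose origin is the TCP and whose axes are the flange's). Camera axes: x right, y down, z forward; pixel columns grow to the right and rows downward; lengths in m; the calibration is good to about 2 mm. A picture is of the moment at which its call begins: read the wrist's pose just before it. There is no depth.
- sign_off(): hands the job in; it is judged then, once.
Trained networks look in a picture, given as the dict that the camera call returned (one of the last four; its "shot" number tells which), for a name from the list of things; names that differ only in an ending like _2 or _b are one class to them, and where a whole thing is asked for, a point or a joint stands for the part that bears it (a point fixed in the world has none). Each returns a list of dicts, best first, with "score" (0 to 1); they miss things now and then, are a little off and sometimes report something else, mostly with a low value. They report only what shows in the picture. A call takes as long as a camera call. They do not tell look-alikes from the thing itself.
- finder.search_frame(picture, name): "location" ([column, row] in pixels, amid what is visible of it).
- finder.place_of(picture, name): "location" ([column, row] in pixels: a listed point, or the origin of a listed thing).
The state is a dict: "clock": time; "joint_positions": joint angles; "joint_vel": joint speeds; "effort": joint torques, N m; "ee_pos": TCP position; "eef_rot": TCP orientation; "contact_force": force on the tool from outside, world axes, zero at the start; "torque": the same for the moment, N m; "width": opening from 0.0 (shut) to 1.0 (fully open); "grasp_force": force on a finger pad.
Only numpy, scipy, OpenCV 4.12 (cv2) and the standard library are available. Lean on these libraries where they do the work, as an engineer would, in place of code of your own. Each camera call takes 0.05 s, during which the arm holds its last target. There are 200 camera calls.

TASK

The two-zone wax hot palette has lost one of its two control knobs: pick up the loose pointer knob lying on the table, turn it so that the flat in its socket matches the flat on the bare D-shaft, and push it fully home on the shaft. Then press the knob down so that the spring switch under it is pushed right in, and keep it pressed: finish while still holding and pressing the knob. Leave the other knob as it is set and everything else where it stands.

Things in the scene. Friction and masses are not known exactly. Their poses are not given: they have to be found in the camera images.
- knob_center (a point): Loose black push-on knob; point on its axis half-way up. Starts cap up on the table. z: its axis; x: along the grip bar to the pointer nose (white line). 32 mm high: skirt 46 mm across, 10 mm high, below a straight-sided bar 16 mm wide (y), 22 mm high; the bar's sides are parallel from 19 mm behind the axis to 14 mm ahead of it, then taper to the nose. About 45 g.
- knob_foot (a point): Centre of the loose knob's underside, mouth of its D-socket: 17 mm deep, 11.2 mm across the round, its flat 2.6 mm from the axis on the x side, straight below the pointer; the first 2 mm are wider (13.6 mm). Axes as the knob's.
- knob_nose (a point): Tip of the loose knob's pointer nose, 26.5 mm from its axis along x, 24 mm above its underside.
- shaft_tip (a point): Centre of the upper end of the bare steel D-shaft on the palette's panel. z: its axis (up); x: squarely out of its flat. 10 mm across the round, flat 2 mm from the axis, end chamfered 1.2 mm round the curve, 26 mm tall above the panel. Turns stiffly (0.05 N m). When the knob is home the shaft end touches the socket's bottom: knob_center is 1 mm below this point, x axes agree.
- plunger (a joint): Spring switch under the bare shaft, which sinks straight down with it: 0 at rest, 0.003 m at its stop. The spring takes about 2 N to start and 8 N at the stop, and lifts the shaft again when let go.
- palette: Hot palette, cold, fixed: grey housing 320 x 380 mm, origin under its centre, control panel along its -x edge, panel top 52 mm above the table; two aluminium heating plates behind it, tops at 64 mm. The two controls stand on the panel (each in a flat ring 64 mm wide, 3 mm high), 112 mm in front of the centre and 98 mm to either side; which of them is bare changes.
- fitted_nose (a point): Pointer nose of the same kind of knob already on the other control (its top 93 mm above the table); not to be turned.
- tin_a: Bystander: metal tin of set wax, 72 mm across, 50 mm high, on a heating plate; origin under its centre.
- tin_b: Bystander: wider metal tin of set wax, 86 mm across, 40 mm high, on the other plate; origin under its centre.
- tin_lid: Bystander: flat round metal tin lid, 74 mm across, 9 mm high, on the table; origin under its centre.
- wax_bar: Bystander: bar of beeswax 40 x 85 x 22 mm on the table; origin under its centre.
- knife: Bystander: palette knife lying on the table along its x, 222 mm long, 12 mm high; origin near its middle.
- tape_roll: Bystander: roll of masking tape lying flat, 90 mm across, 24 mm high; origin under its centre.
- pump_bottle: Bystander: paint bottle with pump, 92 mm across, 233 mm high; origin under its centre.
- brush: Bystander: flat brush lying on the table, 210 mm long; origin under its middle.
Mind the look-alikes: they are no part of the job. Leave any green or turquoise look-alike of the part that bears knob_center alone.

How it is judged (in metres and radians):
On the way, in this order (a step that is already met when the one before it is completed fails the run):
1. the loose knob is lifted clear of the table (height (world z) of knob_center above 0.045 m and contact force between the fingers and knob above 0.5 N), for 0.1 s.
2. the knob is fully home on the bare shaft, its flat on the shaft's flat (horizontal distance between knob_center and shaft_tip below 0.003 m and z of knob_center in the frame of shaft_tip below 0.001 m and x of knob_nose in the frame of shaft_tip above 0.0235 m and angle between the z axis of knob_center and the z axis of shaft_tip, either way round below 0.12 rad), for 0.1 s.
At the end, for the whole second after the job is handed in: The loose knob is fully home on the bare D-shaft (axes within 3 mm and 7 degrees, shaft end within 2 mm of the socket's bottom, pointer within 25 degrees of the flat), the spring switch under it is pressed at least 2 of its 3 mm, and the fingers are still on the knob with more than 3 N (all of step 2 and value of joint plunger above 0.002 m and contact force between the fingers and knob above 3 N); the arm keeps its last pose, push and grip.
It fails at once if a bystander is moved by more than 20 mm (distance of any of tin_a, tin_b, tin_lid, wax_bar, knife, tape_roll, pump_bottle, brush from where it was at the start of the episode above 0.02 m).
It fails at once if the knob already fitted is turned (nose moved by more than 8 mm) (distance of fitted_nose from where it was at the start of the episode above 0.008 m).
It also fails if it takes over 40 s, if anything falls off the work surface, if the arm or the gripper's body presses on something with over 40 N, if the wrist force passes 120 N, or if a joint passes its speed limit or range.

## Working session

There is one attempt and no reset: what is moved stays moved. The work goes in short steps, Python scripts to look and compute and a tool call to move; the robot and the scene stay as the last step left them, time stands still between calls to the robot, and variables do not carry over. Pictures are saved under pics/ and viewed, at most 10 in all, crops included, and the job is handed in when it is done.

Besides the shell and the picture viewer there is one more tool, called after "Call:" as name(argument=value, ...) on one line, values as JSON. arm_command: Moves the arm, as the interface text tells. Its arguments: {"type":"object","properties":{"motion":{"type":"array"},"grip_force":{"type":"number"}},"required":["motion"]}

```bash
mkdir -p pics && cat > h.py <<'E'
import numpy as np, cv2
from scipy.spatial.transform import Rotation as R
from plant import read_state, cams, sign_off, finder
def shot(n):
    s=read_state(); c=cams.camera(n)
    if n=="wrist":
        T=np.eye(4); T[:3,:3]=R.from_euler('xyz',s['eef_rot'],degrees=True).as_matrix(); T[:3,3]=s['ee_pos']
        c['Twc']=T@np.array(c['T_tool_cam'])
    else:
        M=cv2.Rodrigues(np.array(c['rvec'],float))[0]; T=np.eye(4); T[:3,:3]=M.T; T[:3,3]=-M.T@np.array(c['tvec'],float).ravel(); c['Twc']=T
    return c
def ray(c,uv):
    p=cv2.undistortPoints(np.array([[uv]],float),np.array(c['K'],float),np.array(c['dist_coeffs'],float))[0,0]
    return c['Twc'][:3,3], c['Twc'][:3,:3]@np.array([p[0],p[1],1])
def atz(c,uv,z):
    o,d=ray(c,uv); return o+d*(z-o[2])/d[2]
def proj(c,P):
    W=np.linalg.inv(c['Twc']); return cv2.projectPoints(np.array(P,float).reshape(-1,1,3),cv2.Rodrigues(W[:3,:3])[0],W[:3,3],np.array(c['K'],float),np.array(c['dist_coeffs'],float))[0][:,0]
def save(c,n,crop=None,f=1):
    im=c['image'][:,:,::-1]
    if crop: u0,v0,u1,v1=crop; im=im[v0:v1,u0:u1]
    cv2.imwrite('pics/'+n,cv2.resize(im,None,fx=f,fy=f,interpolation=cv2.INTER_CUBIC))
Z=dict(knob_center=.016,knob_foot=0,knob_nose=.024,shaft_tip=.078,fitted_nose=.085,palette=0,tin_a=.064,tin_b=.064,tin_lid=0,wax_bar=0,knife=0,tape_roll=0,pump_bottle=0,brush=0)
def look(c,names):
    for n in names:
        for r in finder.place_of(c,n)[:3]:
            print(n,round(r['score'],2),np.round(r['location'],1),np.round(atz(c,r['location'],Z[n])[:2],4))
E
python3 - <<'E'
from h import *
s=read_state(); print(s['ee_pos'],s['eef_rot'],s['width'],s['clock'])
c=shot('top'); look(c,Z); a=c['image']
d=shot('scene'); look(d,['knob_center','knob_nose','shaft_tip','fitted_nose'])
cv2.imwrite('pics/a.png',cv2.resize(np.vstack([a,d['image']])[:,:,::-1],None,fx=.78,fy=.78,interpolation=cv2.INTER_AREA))
save(c,'top.png',f=1.5)
print(c['Twc'][:3,3],d['Twc'][:3,3])
E
```

```text
[0.24097075 0.54886302 0.21758552] [-1.79895153e+02 -8.60823572e-03  1.56292225e+02] 1.001293947356842 0.0
knob_center 0.75 [372.2 224.9] [ 0.4423 -0.3795]
knob_center 0.7 [345.7 204.4] [ 0.5097 -0.2976]
knob_center 0.58 [374.4 254.5] [ 0.3487 -0.3811]
knob_foot 0.63 [343.1 208.4] [ 0.4987 -0.2922]
knob_foot 0.58 [369.1 254.2] [ 0.3498 -0.3689]
knob_foot 0.54 [369.6 229.5] [ 0.4287 -0.375 ]
knob_nose 0.62 [368.4 216.6] [ 0.4684 -0.3665]
knob_nose 0.62 [373.4 259.6] [ 0.3331 -0.3746]
knob_nose 0.61 [338.6 210. ] [ 0.4912 -0.2721]
palette 0.82 [220.4 168.1] [0.6393 0.1073]
palette 0.68 [354.3 158.7] [ 0.6642 -0.3383]
tin_a 0.69 [254.2 138.7] [ 0.7185 -0.0069]
tin_a 0.63 [196.4 148. ] [0.6914 0.1769]
tin_b 0.69 [254.2 138.7] [ 0.7185 -0.0069]
tin_b 0.63 [196.4 148. ] [0.6914 0.1769]
tin_lid 0.6 [329.8 257.2] [ 0.3428 -0.2421]
wax_bar 0.9 [351.6 158.9] [ 0.6636 -0.3292]
wax_bar 0.54 [371.6 215.3] [ 0.4746 -0.3843]
knife 0.68 [415.3 226.5] [ 0.4354 -0.526 ]
knife 0.58 [110.3 185.3] [0.5876 0.476 ]
tape_roll 0.75 [401.7 170.8] [ 0.6208 -0.4949]
pump_bottle 0.78 [109.8 186.8] [0.5825 0.4775]
brush 0.9 [121.1 254.9] [0.3581 0.4299]
brush 0.55 [250.5 138.7] [0.7386 0.0063]
knob_center 0.75 [115.3 241.6] [ 0.3501 -0.3787]
knob_center 0.66 [171.8 251.4] [ 0.4922 -0.2933]
knob_center 0.63 [136.8 259.4] [ 0.4423 -0.3755]
knob_nose 0.79 [ 96.2 270. ] [ 0.3957 -0.4716]
knob_nose 0.77 [112.7 235.3] [ 0.3327 -0.3728]
knob_nose 0.72 [179.  243.8] [ 0.4922 -0.2657]
fitted_nose 0.75 [258.6 198.5] [ 0.5773 -0.0277]
[ 0.36794909 -0.02166556  1.19440641] [ 1.15749724 -0.71687328  1.09157208]
```

View pics/top.png

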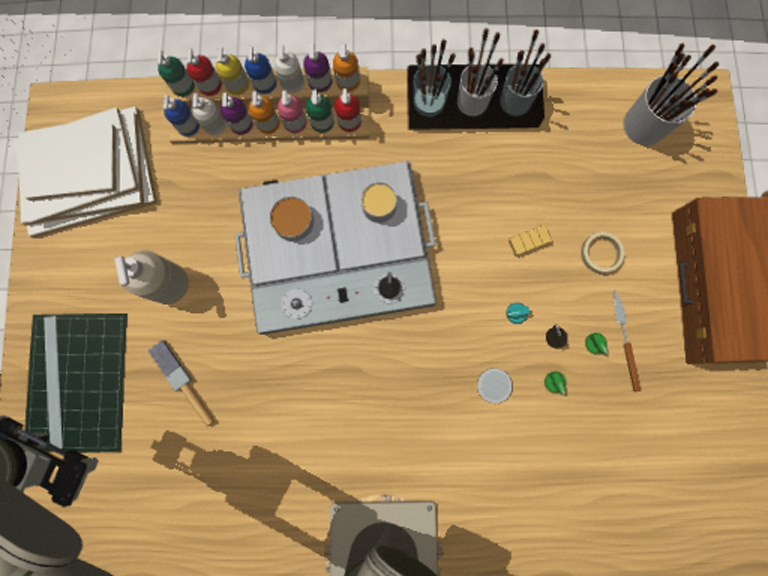

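Top view: the black loose knob is at about (371,225) in full-picture pixels (556,337 in the enlarged one), nose up. The green and turquoise look-alikes are around it. The bare shaft is at (198,202) and the fitted knob at (259,192).

```bash
cat >> h.py <<'E'
def togo(xyz,yaw=None):
    s=read_state(); M=R.from_euler('xyz',s['eef_rot'],degrees=True).as_matrix()
    d=M.T@(np.array(xyz)-s['ee_pos']); t=None if yaw is None else (s['eef_rot'][2]-yaw+180)%360-180
    print('shift',np.round(d,4),'turn',t)
E
python3 - <<'E'
from h import *
c=shot('wrist'); print(np.round(c['T_tool_cam'],3),c['K'])
togo((.50,.17,.27),76)
E
```

```text
[[ 0.    -0.955 -0.296  0.083]
 [ 1.     0.    -0.    -0.001]
 [ 0.    -0.296  0.955 -0.166]
 [ 0.     0.     0.     1.   ]] [[290.20097672   0.         260.13702222]
 [  0.         290.20097672 194.02385471]
 [  0.           0.           1.        ]]
shift [-0.3895 -0.2433 -0.0514] turn 80.29052656220767
```

Call:
arm_command(motion=[[-0.0325, -0.0203, -0.0043, 6.7, 0.093], [-0.065, -0.0406, -0.0086, 13.4, 0.093], [-0.0974, -0.0608, -0.0129, 20.1, 0.093], [-0.13, -0.081, -0.017, 26.8, 0.093], [-0.162, -0.1014, -0.0214, 33.5, 0.093], [-0.195, -0.1217, -0.0257, 40, 0.093], [-0.227, -0.142, -0.03, 46.7, 0.093], [-0.26, -0.162, -0.0343, 53.4, 0.093], [-0.292, -0.1825, -0.0386, 60, 0.093], [-0.325, -0.203, -0.043, 66.7, 0.093], [-0.357, -0.223, -0.047, 73.4, 0.093], [-0.3895, -0.2433, -0.0514, 80, 0.093]])

```text
clock: 2.05
ee_pos: [0.5008, 0.1683, 0.2705]
eef_rot: [180.0, -0.0, 76.0]
contact_force: [1.0, 0.6, -0.9]
width: 1.002
grasp_force: 0.0
```

```bash
python3 - <<'E'
from h import *
s=read_state(); print(s['ee_pos'],s['eef_rot'],s['joint_positions'],s['joint_vel'],s['clock'])
c=shot('wrist'); look(c,['shaft_tip','fitted_nose','palette','knob_center'])
for r in finder.place_of(c,'shaft_tip')[:1]:
    u,v=map(int,r['location']); save(c,'w1.png',(max(u-60,0),max(v-45,0),u+60,v+45),6)
togo((.44,-.378,.2),25)
E
```

```text
[0.50077317 0.16827169 0.2704923 ] [ 1.79972659e+02 -2.12608020e-02  7.59572425e+01] [ 1.30072589e+01 -4.65330307e+00  9.22184597e+01  6.50705402e-03
  9.24008247e+01  2.70502960e+01] [-47.51166063  17.07646491 -21.51195875   0.04776531   4.1839924
  31.22144389] 2.05
shaft_tip 0.63 [271.4 164.3] [0.5167 0.1747]
fitted_nose 0.59 [345.5 285.6] [ 0.5782 -0.0184]
palette 0.72 [359.8 185.4] [0.6424 0.0926]
shift [-0.5474  0.0713  0.0697] turn 51.39878623462806
```

View pics/w1.png

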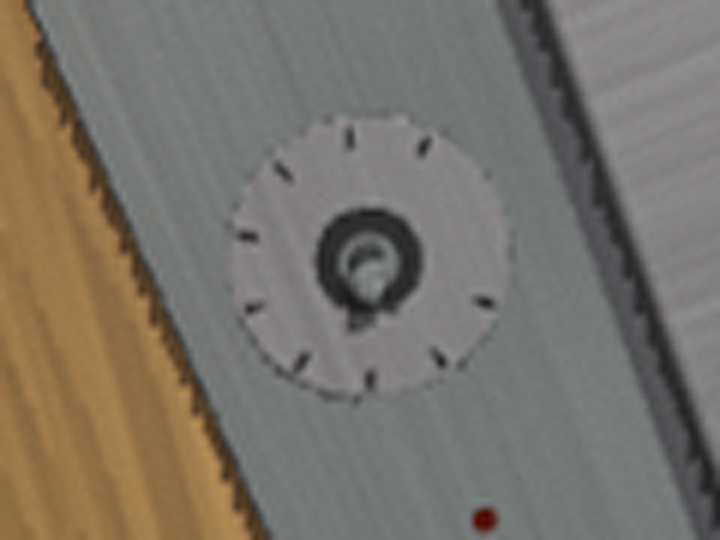

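The crop shows the bare shaft in its ring at about crop (370,275), but the arm was still moving. I need a closer look with it at rest.

```bash
python3 - <<'E'
from h import *
s=read_state(); print(s['ee_pos'],s['clock'])
togo((.514,.181,.105),76)
E
```

```text
[0.49948779 0.17076193 0.26983545] 2.35
shift [0.0133 0.0118 0.1648] turn 0.3987862346280622
```

Call:
arm_command(motion=[[0.004, 0.004, 0.04, 0, 0.093], [0.008, 0.008, 0.08, 0, 0.093], [0.012, 0.011, 0.12, 0, 0.093], [0.0133, 0.0118, 0.15, 0, 0.093], [0.0133, 0.0118, 0.165, 0, 0.093], [0.0133, 0.0118, 0.165, 0, 0.093], [0.0133, 0.0118, 0.165, 0, 0.093]])

```text
clock: 2.93
ee_pos: [0.5132, 0.1812, 0.1044]
eef_rot: [-179.9, 0.1, 76.5]
contact_force: [0.5, -0.5, -0.3]
width: 1.001
grasp_force: 0.0
```

```bash
python3 - <<'E'
from h import *
s=read_state(); print(s['ee_pos'],s['eef_rot'],np.abs(s['joint_vel']).max(),s['clock'])
c=shot('wrist'); look(c,['shaft_tip','fitted_nose'])
q=proj(c,[[.513,.184,.078]])[0]; print(q)
r=finder.place_of(c,'shaft_tip'); u,v=map(int,r[0]['location'] if r else q); save(c,'w2.png',(max(u-48,0),max(v-36,0),u+48,v+36),8)
E
```

```text
[0.51321831 0.18124113 0.10440163] [-1.79879870e+02  5.30619777e-02  7.64519960e+01] 2.793257481509341 2.9333
shaft_tip 0.59 [268.3 232.9] [0.517  0.1732]
[259.4619855  220.61960104]
```

View pics/w2.png

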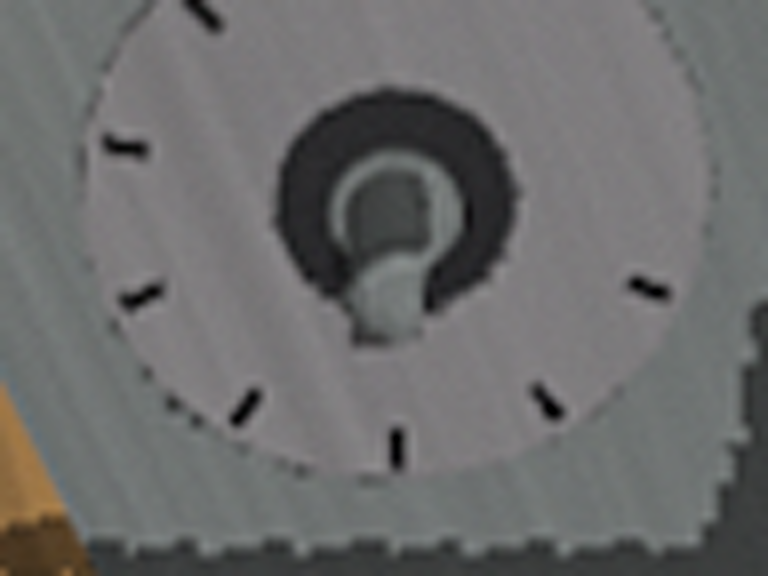

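The shaft's cap is at full-picture pixel (268,233), which gives (0.517, 0.173). The flat's side is still unclear, so I'll look from straight above the shaft.

Call:
arm_command(motion=[[-0.03, 0.002, 0.005, 0, 0.093], [-0.06, 0.004, 0.015, 0, 0.093], [-0.09, 0.0055, 0.02, 0, 0.093], [-0.09, 0.0055, 0.02, 0, 0.093], [-0.09, 0.0055, 0.02, 0, 0.093]])

```text
clock: 3.55
ee_pos: [0.4994, 0.0904, 0.0863]
eef_rot: [179.9, -0.0, 76.1]
contact_force: [1.6, 0.2, -1.0]
width: 0.995
grasp_force: 0.0
```

```bash
python3 - <<'E'
from h import *
s=read_state(); print(s['ee_pos'],s['eef_rot'],np.abs(s['joint_vel']).max(),s['clock'])
c=shot('wrist'); look(c,['shaft_tip','fitted_nose'])
q=proj(c,[[.517,.173,.078]])[0]; print(q)
r=finder.place_of(c,'shaft_tip'); u,v=map(int,r[0]['location'] if r else q); save(c,'w3.png',(max(u-32,0),max(v-24,0),u+32,v+24),12)
E
```

```text
[0.49935675 0.09035975 0.08627725] [ 1.79894780e+02 -4.10708052e-02  7.61431975e+01] 2.0764301691357843 3.55
shaft_tip 0.66 [258.4  97.1] [0.5187 0.1743]
fitted_nose 0.8 [397.9 350. ] [ 0.576  -0.0212]
fitted_nose 0.61 [258.5 100.2] [0.5184 0.1725]
[256.0419782  100.12387891]
```

View pics/w3.png

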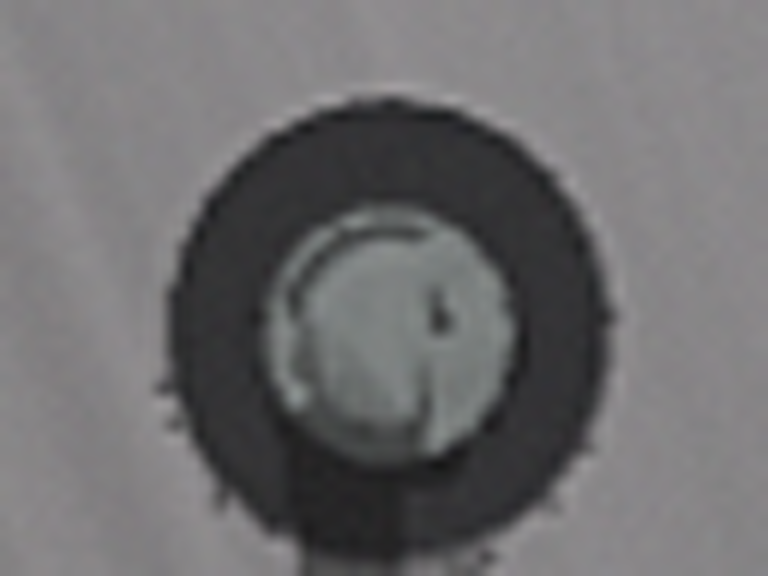

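From above, the shaft end shows as a D: round on the left, flat on the right (vertical line near crop x=430), axis near crop (390,335). The flat faces tool +y, a world yaw of about -14°. Next is the knob.

```bash
python3 - <<'E'
from h import *
togo((.440,-.378,.15),25)
E
```

```text
shift [-0.471   0.0533 -0.0642] turn 51.34218161004404
```

Call:
arm_command(motion=[[-0.01, 0.0, -0.04, 0, 0.093], [-0.04, 0.003, -0.068, 5, 0.093], [-0.08, 0.008, -0.075, 11, 0.093], [-0.12, 0.013, -0.075, 17, 0.093], [-0.16, 0.018, -0.075, 23, 0.093], [-0.2, 0.023, -0.075, 29, 0.093], [-0.24, 0.028, -0.075, 35, 0.093], [-0.28, 0.033, -0.075, 41, 0.093], [-0.32, 0.038, -0.075, 46, 0.093], [-0.36, 0.042, -0.07, 51.3, 0.093], [-0.4, 0.046, -0.065, 51.3, 0.093], [-0.44, 0.05, -0.064, 51.3, 0.093]])

```text
clock: 4.75
ee_pos: [0.4431, -0.3491, 0.1487]
eef_rot: [-180.0, -0.0, 25.0]
contact_force: [1.2, 0.8, -0.1]
width: 1.001
grasp_force: 0.0
```

```bash
python3 - <<'E'
from h import *
togo((.440,-.378,.12),25)
E
```

```text
shift [-0.015   0.0248  0.0287] turn 0.03121015640499536
```

Call:
arm_command(motion=[[-0.015, 0.0248, 0.02, 0, 0.05], [-0.015, 0.0248, 0.0287, 0, 0.05], [-0.015, 0.0248, 0.0287, 0, 0.05], [-0.015, 0.0248, 0.0287, 0, 0.05]])

```text
clock: 5.08
ee_pos: [0.4401, -0.3755, 0.1197]
eef_rot: [-179.9, 0.0, 25.0]
contact_force: [0.3, 0.2, -0.2]
width: 0.762
grasp_force: 0.0
```

```bash
python3 - <<'E'
from h import *
s=read_state(); print(s['ee_pos'],s['eef_rot'],s['width'],np.abs(s['joint_vel']).max(),s['clock'])
c=shot('wrist'); look(c,['knob_center','knob_nose','knob_foot'])
save(c,'w4.png',(150,100,390,280),3)
E
```

```text
[ 0.44009638 -0.37548878  0.11969362] [-1.79879696e+02  1.21627948e-02  2.50275813e+01] 0.7616834781396181 1.8142698982481769 5.0833
knob_center 0.86 [336.1 237.4] [ 0.4297 -0.4662]
knob_center 0.77 [207.4 102.2] [ 0.4964 -0.2976]
knob_center 0.75 [217.1 266.6] [ 0.3467 -0.3691]
knob_nose 0.96 [270.4 169. ] [ 0.4669 -0.3736]
knob_nose 0.77 [172.   95.9] [ 0.489  -0.2693]
knob_nose 0.71 [215.1 294.5] [ 0.3195 -0.3792]
knob_foot 0.78 [266.1 186.8] [ 0.4439 -0.3806]
knob_foot 0.77 [219.  260.2] [ 0.3451 -0.3695]
knob_foot 0.71 [207. 101.] [ 0.4961 -0.2943]
```

View pics/w4.png

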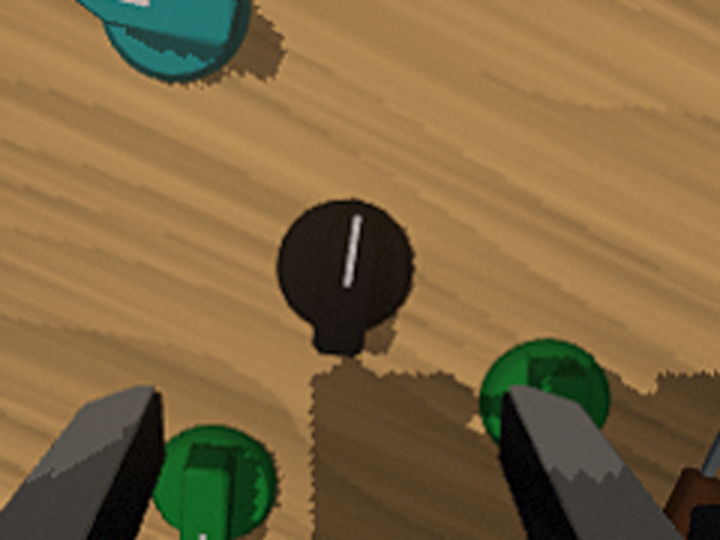

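The black knob's skirt is centred at crop (345,263), full pixel (265,188). Its white line runs from crop (347,287) to (358,217), and the fingers straddle it freely. Now to fit its axis and pointer.

```bash
cat >> h.py <<'E'
def knobfit(c,win):
    u0,v0,u1,v1=win; im=c['image'][v0:v1,u0:u1].astype(int); g=im.max(2)
    dark=((g<62)).astype(np.uint8)
    n,l,st,ce=cv2.connectedComponentsWithStats(dark); k=1+np.argmax(st[1:,4]); m=(l==k).astype(np.uint8)
    cnt=max(cv2.findContours(m,cv2.RETR_EXTERNAL,cv2.CHAIN_APPROX_NONE)[0],key=len)
    fill=cv2.drawContours(np.zeros_like(m),[cnt],-1,1,-1)
    w=(fill==1)&(g>110)&(im.max(2)-im.min(2)<60)
    ys,xs=np.nonzero(w)
    return cnt[:,0]+[u0,v0],np.c_[xs+u0,ys+v0]
E
python3 - <<'E'
from h import *
from scipy.optimize import least_squares
c=shot('wrist'); cnt,wl=knobfit(c,(235,160,300,222)); print(len(cnt),len(wl))
P=np.array([atz(c,p,.010)[:2] for p in cnt.astype(float)])
f=lambda q: np.hypot(P[:,0]-q[0],P[:,1]-q[1])-q[2]
r=least_squares(f,[*P.mean(0),.023],loss='soft_l1',f_scale=.0007); print('skirt',r.x, np.abs(r.fun).mean())
L=np.array([atz(c,p,.032)[:2] for p in wl.astype(float)])
m=L.mean(0); _,_,V=np.linalg.svd(L-m); d=V[0]*np.sign(V[0,0]); t=(L-m)@d
print('line mean',m,'ext',t.min(),t.max(),'yaw',np.degrees(np.arctan2(d[1],d[0])),'offset of skirt centre',np.cross(d,r.x[:2]-m))
E
```

```text
136 62
skirt [ 0.4431894  -0.3790352   0.02246424] 0.0015345791482377236
line mean [ 0.45520892 -0.37549395] ext -0.01110626542033159 0.01088723589976307 yaw 17.402118737301166 offset of skirt centre 0.00021559243777814156<stdin>:9: DeprecationWarning: Arrays of 2-dimensional vectors are deprecated. Use arrays of 3-dimensional vectors instead. (deprecated in NumPy 2.0)
```

```bash
python3 - <<'E'
from h import *
togo((.4432,-.379,.012),17.4)
E
```

```text
shift [0.0008 0.0034 0.1096] turn 7.692251389837367
```

Call:
arm_command(motion=[[0.0004, 0.0017, 0.03, 4, 0.05], [0.0008, 0.0034, 0.06, 7.7, 0.05], [0.0008, 0.0034, 0.085, 7.7, 0.05], [0.0008, 0.0034, 0.1, 7.7, 0.05], [0.0008, 0.0034, 0.1076, 7.7, 0.05], [0.0008, 0.0034, 0.1076, 7.7, 0.05], [0.0008, 0.0034, 0.1076, 7.7, 0.05]], grip_force=35)

```text
clock: 5.92
ee_pos: [0.4426, -0.3796, 0.0137]
eef_rot: [180.0, -0.0, 17.3]
contact_force: [0.7, 0.1, 0.1]
width: 0.538
grasp_force: 0.0
```

```bash
python3 - <<'E'
from h import *
s=read_state(); print(s['width'],s['contact_force']); togo((.4432,-.379,.012),17.4)
E
```

```text
0.5376681815915957 [0.68368647 0.12457528 0.12673692]
shift [ 0.0007 -0.0004  0.0017] turn -0.07725026150950498
```

Aligned within 1 mm. Closing on the bar, then a small lift.

Call:
arm_command(motion=[[0.0005, 0, 0.0012, 0, 0.01], [0.0005, 0, 0.0012, 0, 0.005], [0.0005, 0, 0.0012, 0, 0.005], [0.0005, 0, 0.0012, 0, 0.005], [0.0005, 0, 0.0012, 0, 0.005], [0.0005, 0, 0.0012, 0, 0.005], [0.0005, 0, 0.0012, 0, 0.005], [0.0005, 0, 0.0012, 0, 0.005]])

```text
clock: 6.58
ee_pos: [0.4426, -0.3795, 0.0119]
eef_rot: [180.0, -0.0, 17.3]
contact_force: [0.1, 0.5, 2.8]
width: 0.167
grasp_force: 35.0
```

```bash
python3 - <<'E'
from h import *
s=read_state(); print(s['clock'],s['width'],s['width']*93,s['grasp_force'],s['ee_pos'],s['eef_rot'])
E
```

```text
6.5833 0.16696046603663575 15.527323341407126 35.00060856342316 [ 0.44263698 -0.37953971  0.01187882] [ 1.79975774e+02 -9.87235123e-03  1.72903605e+01]
```

Call:
arm_command(motion=[[0, 0, -0.035, 0, 0.005], [0.003, -0.01, -0.072, 0, 0.005], [0.012, -0.04, -0.097, 3, 0.005], [0.023, -0.077, -0.112, 6, 0.005], [0.035, -0.116, -0.118, 10, 0.005], [0.047, -0.155, -0.12, 14, 0.005], [0.059, -0.194, -0.12, 18, 0.005], [0.071, -0.233, -0.12, 22, 0.005], [0.083, -0.272, -0.12, 26, 0.005], [0.095, -0.311, -0.12, 29, 0.005], [0.107, -0.35, -0.12, 31.3, 0.005], [0.119, -0.389, -0.12, 31.3, 0.005]])

```text
clock: 7.58
ee_pos: [0.44, 0.0293, 0.1316]
eef_rot: [-180.0, -0.0, -14.2]
contact_force: [0.8, 0.0, -0.3]
width: 0.169
grasp_force: 35.0
```

```bash
python3 - <<'E'
from h import *
s=read_state(); print(s['clock'],s['width']*93,s['grasp_force'],s['ee_pos'],s['eef_rot'])
togo((.438,.193,.115),-14)
E
```

```text
7.5833 15.702191315782184 34.99894067645073 [0.43995335 0.02928417 0.13160403] [-1.79995835e+02 -2.82309997e-02 -1.41817143e+01]
shift [-0.042  -0.1582  0.0166] turn -0.18171429813818918
```

Call:
arm_command(motion=[[-0.01, -0.038, 0, 0, 0.005], [-0.02, -0.076, 0.0, 0, 0.005], [-0.03, -0.114, 0.006, 0, 0.005], [-0.04, -0.15, 0.012, 0, 0.005], [-0.042, -0.158, 0.0166, 0, 0.005], [-0.042, -0.158, 0.0166, 0, 0.005], [-0.042, -0.158, 0.0166, 0, 0.005], [-0.042, -0.158, 0.0166, 0, 0.005]])

```text
clock: 8.25
ee_pos: [0.4381, 0.1899, 0.115]
eef_rot: [180.0, 0.0, -14.0]
contact_force: [1.1, -0.6, -1.3]
width: 0.169
grasp_force: 35.0
```

```bash
python3 - <<'E'
from h import *
s=read_state(); print(s['clock'],s['width']*93,s['grasp_force'],s['ee_pos'],s['eef_rot'],np.abs(s['joint_vel']).max())
c=shot('wrist'); look(c,['shaft_tip','knob_nose'])
for n in ['shaft_tip']:
  r=finder.place_of(c,n)[0]; u,v=map(int,r['location']); print(u,v)
a=c['image'][v-24:v+24,u-32:u+32]; b=c['image'][180:384,124:396]
a=cv2.resize(a,None,fx=8.5,fy=8.5,interpolation=cv2.INTER_CUBIC); b=cv2.resize(b,None,fx=2,fy=2,interpolation=cv2.INTER_CUBIC)[:408,:]
h=min(len(a),len(b)); w=min(400,a.shape[1])
cv2.imwrite('pics/w5.png',np.hstack([a[:h,:],b[:h,140:396]])[:,:,::-1]); print(a.shape)
np.save('w5.npy',c['image'])
E
```

```text
8.25 15.758010835958038 34.999895095825195 [0.43807258 0.18990127 0.11495547] [ 1.79963830e+02  1.03843404e-03 -1.40360659e+01] 1.0090022608114881
knob_nose 0.8 [265.2 208. ] [0.4262 0.1871]Traceback (most recent call last):
  File "<stdin>", line 5, in <module>
IndexError: list index out of range
```

```bash
python3 - <<'E'
from h import *
c=shot('wrist'); q=proj(c,[[.5185,.1727,.078]])[0]; print(q)
u,v=map(int,np.round(q)); v0=max(v-24,0)
a=cv2.resize(c['image'][v0:v0+48,u-32:u+32],None,fx=8,fy=8,interpolation=cv2.INTER_CUBIC)
b=cv2.resize(c['image'][150:342,180:340],None,fx=2,fy=2,interpolation=cv2.INTER_CUBIC)[:384,:280]
print(u-32,v0,a.shape,b.shape)
cv2.imwrite('pics/w5.png',np.hstack([a[:,:512],b])[:,:,::-1])
E
```

```text
[254.70184964 105.47112338]
223 81 (384, 512, 3) (384, 280, 3)
```

View pics/w5.png

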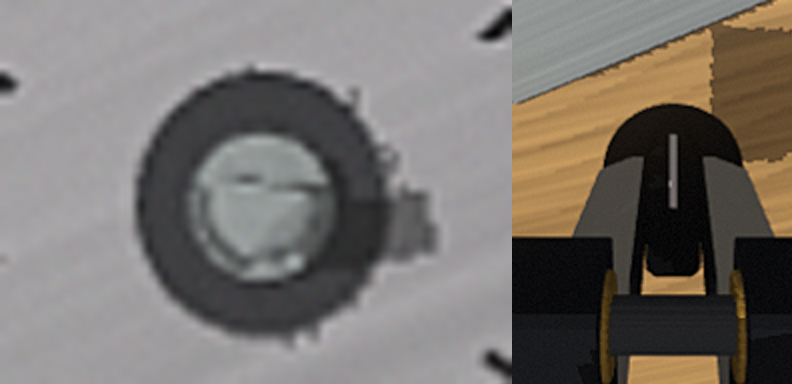

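In the left crop, the D-shaft has its flat line from (235,180) to (325,188), axis near (264,208). The flat faces tool +x with about 5° tilt. In the right crop, the held knob's white line is vertical and sits centred between the fingers.

```bash
python3 - <<'E'
from h import *
c=shot('wrist'); s=read_state(); g=c['image'].astype(float).mean(2)
M=R.from_euler('xyz',s['eef_rot'],degrees=True).as_matrix()
tl=lambda P:np.round((M.T@(P-s['ee_pos']))*1000,2)
print('shaft world',atz(c,(255.6,106.6),.078),'tool mm',tl(atz(c,(255.6,106.6),.078)))
# collar ring (dark annulus) centre, z .055
sub=g[81:129,223:287]; m=(sub<75).astype(np.uint8)
cnt=max(cv2.findContours(m,cv2.RETR_EXTERNAL,cv2.CHAIN_APPROX_NONE)[0],key=cv2.contourArea)
(e,ax,an)=cv2.fitEllipse(cv2.convexHull(cnt)); print('annulus',e,ax,'world z.055',atz(c,(e[0]+223,e[1]+81),.055))
# flat line: darkest row per column
for x in range(28,42): 
    col=g[97:111,223+x]; print(223+x,97+np.argmin(col[3:10])+3,np.round(col).astype(int))
# held knob line
zt=s['ee_pos'][2]+.0201
P=[]
for v in range(219,252,4):
    row=g[v,250:272]; w=np.clip(row-70,0,None); u=250+(w*np.arange(22)).sum()/max(w.sum(),1); P.append(tl(atz(c,(u,v),zt))[:2])
print('line tool xy',np.array(P))
# skirt front
col=g[185:215,260]; k=np.argmax(-np.diff(col)); print('skirt front row',185+k,tl(atz(c,(260,185+k+.5),s['ee_pos'][2]-.0019)))
E
```

```text
shaft world [0.51763104 0.17244878 0.078     ] tool mm [81.17 -2.15 37.27]
annulus (32.65133285522461, 24.861474990844727) (31.114912033081055, 32.15491485595703) world z.055 [0.51805793 0.17265651 0.055     ]
251 101 [ 59  91 158 148 144 144 146 150 150 157 156 152 157 137]
252 103 [ 72 136 156 148 149 144 126 153 150 154 150 152 154 158]
253 103 [ 80 164 154 151 151 138  90 158 150 152 152 149 154 152]
254 103 [ 83 161 152 151 149 117  95 167 149 152 151 150 150 154]
255 102 [ 81 159 152 149 140 103 119 159 149 152 152 151 151 150]
256 100 [ 80 157 150 147 148 154 154 152 150 152 155 151 148 140]
257 104 [ 76 154 148 146 145 148 148 137 149 151 154 145 138 138]
258 104 [ 64 145 146 144 142 145 142 121 154 154 150 138 133 138]
259 104 [ 67 119 152 142 142 144 131  92 154 152 140 132 128 122]
260 104 [ 61  85 140 151 144 145 130  84 152 142 134 129 127 109]
261 104 [ 61  60  86 140 152 150 134  74 122 127 122 103 103  94]
262 104 [ 65  57  49  92 143 159 144  72  85 101  93  70  82  85]
263 100 [ 62  65  61  58  88 133 132  82  88  86  89  87  80  74]
264 101 [64 65 65 58 36 44 75 67 77 77 80 72 60 45]
line tool xy [[23.34  0.86]
 [21.    0.85]
 [18.64  0.84]
 [16.26  0.85]
 [13.86  0.86]
 [11.43  0.72]
 [ 8.98  0.68]
 [ 6.51  0.84]
 [ 4.02  0.86]]
skirt front row 201 [25.87  0.81  1.91]
```

Call:
arm_command(motion=[[0.035, -0.001, 0, 2, 0.005], [0.07, -0.0025, 0, 4, 0.005], [0.0817, -0.003, 0.003, 4, 0.005], [0.0817, -0.003, 0.01, 4, 0.005], [0.0817, -0.003, 0.019, 4, 0.005], [0.0817, -0.003, 0.019, 4, 0.005], [0.0817, -0.003, 0.019, 4, 0.005]], grip_force=35)

```text
clock: 9.13
ee_pos: [0.5159, 0.174, 0.0945]
eef_rot: [179.9, 0.2, -18.0]
contact_force: [-1.3, 0.0, -0.4]
width: 0.171
grasp_force: 35.0
```

```bash
python3 - <<'E'
from h import *
s=read_state(); print(s['clock'],s['width']*93,s['grasp_force'],s['ee_pos'],s['eef_rot'],s['contact_force'])
c=shot('scene'); q=proj(c,[[.5179,.1726,.078]])[0].astype(int); print(q)
save(c,'s1.png',(q[0]-45,q[1]-34,q[0]+45,q[1]+34),8)
E
```

```text
9.1333 15.930702879157204 34.999941140413284 [0.51594174 0.17398027 0.09448457] [ 1.79913830e+02  1.59506926e-01 -1.79811589e+01] [-1.33198538  0.00502265 -0.35538254]
[286 156]
```

View pics/s1.png

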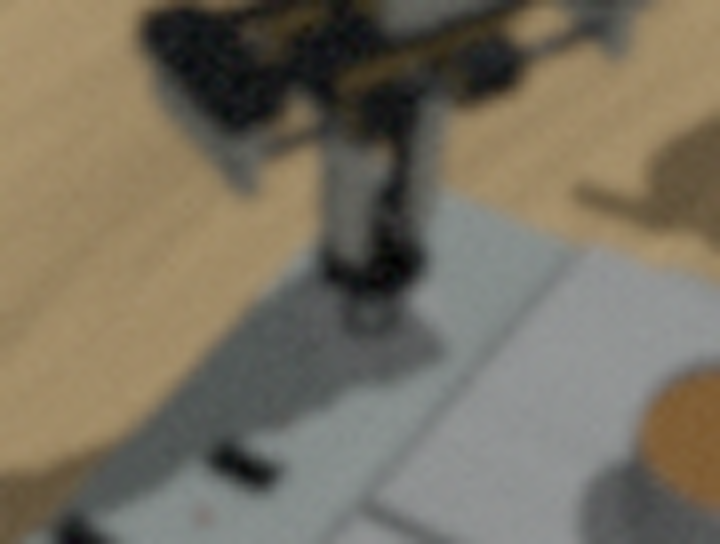

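The held knob sits right above the bare shaft at crop (375,300). I'll re-read the settled pose.

```bash
python3 - <<'E'
from h import *
s=read_state(); print(s['clock'],s['ee_pos'],s['eef_rot'],s['contact_force'],np.abs(s['joint_vel']).max())
togo((.5181,.1730,.0965),-18)
E
```

```text
9.1833 [0.5165758  0.17417299 0.09530343] [ 1.79956240e+02  8.17778741e-02 -1.79717248e+01] [-0.50485804 -0.57057647 -0.38119633] 0.9463590526207277
shift [ 0.0018  0.0006 -0.0012] turn 0.02827523386605435
```

Call:
arm_command(motion=[[0, 0, 0, 0, 0.005], [0, 0, 0, 0, 0.005], [0, 0, 0, 0, 0.005], [0, 0, 0, 0, 0.005]])

```text
clock: 9.52
ee_pos: [0.5181, 0.1742, 0.0964]
eef_rot: [-180.0, -0.0, -18.0]
contact_force: [-0.4, 0.2, -0.5]
width: 0.169
grasp_force: 35.0
```

```bash
python3 - <<'E'
from h import *
for i in range(4):
    s=read_state(); print(s['clock'],s['ee_pos'],s['eef_rot'],s['contact_force']); c=cams.camera('wrist')
togo((.5181,.1730,.0965),-18)
E
```

```text
9.5167 [0.51807634 0.17423268 0.09637978] [-1.79977206e+02 -3.56376264e-02 -1.79926660e+01] [-0.35358825  0.16040616 -0.45241691]
9.5667 [0.51805723 0.17420221 0.0962893 ] [-1.79983743e+02 -2.71052016e-02 -1.79934541e+01] [ 0.68518215 -0.51390265 -0.53687402]
9.6167 [0.51808122 0.17414601 0.09622464] [-1.79987651e+02 -2.45137861e-02 -1.79977648e+01] [ 0.52738091 -0.29367784 -0.80338545]
9.6667 [0.51802546 0.17412338 0.09611037] [-1.79991261e+02 -1.25257152e-02 -1.80027963e+01] [-1.07143454  0.52445002 -0.55519012]
shift [ 0.0004  0.001  -0.0005] turn -0.009428510471792606
```

Call:
arm_command(motion=[[0.0006, 0.001, 0, 0, 0.005], [0.0006, 0.001, 0, 0, 0.005], [0.0006, 0.001, 0.002, 0, 0.005], [0.0006, 0.001, 0.004, 0, 0.005], [0.0006, 0.001, 0.006, 0, 0.005], [0.0006, 0.001, 0.008, 0, 0.005], [0.0006, 0.001, 0.009, 0, 0.005], [0.0006, 0.001, 0.01, 0, 0.005], [0.0006, 0.001, 0.01, 0, 0.005], [0.0006, 0.001, 0.01, 0, 0.005]])

```text
clock: 10.55
ee_pos: [0.5182, 0.1729, 0.0859]
eef_rot: [180.0, 0.0, -18.0]
contact_force: [0.3, -0.3, -0.5]
width: 0.169
grasp_force: 35.0
```

```bash
python3 - <<'E'
from h import *
s=read_state(); print(s['clock'],s['ee_pos'],s['eef_rot'],s['contact_force'],s['torque'],s['grasp_force'])
E
```

```text
10.55 [0.51821155 0.17290388 0.08588841] [ 1.79996532e+02  4.23387829e-03 -1.80080596e+01] [ 0.33509067 -0.34072496 -0.48681103] [-0.0070761   0.13086186  0.03764143] 34.99988168478012
```

Call:
arm_command(motion=[[0, 0, 0.002, 0, 0.005], [0, 0, 0.004, 0, 0.005], [0, 0, 0.006, 0, 0.005], [0, 0, 0.008, 0, 0.005], [0, 0, 0.01, 0, 0.005], [0, 0, 0.012, 0, 0.005], [0, 0, 0.013, 0, 0.005], [0, 0, 0.013, 0, 0.005], [0, 0, 0.013, 0, 0.005]])

```text
clock: 11.3
ee_pos: [0.5181, 0.1729, 0.0728]
eef_rot: [180.0, 0.0, -18.0]
contact_force: [-0.3, 0.7, -0.8]
width: 0.169
grasp_force: 35.0
```

```bash
python3 - <<'E'
from h import *
s=read_state(); print(s['clock'],s['ee_pos'],s['eef_rot'],s['contact_force'],s['torque'],s['grasp_force'])
E
```

```text
11.3 [0.51814126 0.17289494 0.07282222] [ 1.79992185e+02  1.41103022e-02 -1.80089949e+01] [-0.29972142  0.67924709 -0.76974874] [ 0.04151552  0.2035289  -0.01015094] 34.99969035387039
```

Call:
arm_command(motion=[[0, 0, 0.0005, 0, 0.005], [0, 0, 0.001, 0, 0.005], [0, 0, 0.0015, 0, 0.005], [0, 0, 0.002, 0, 0.005], [0, 0, 0.002, 0, 0.005], [0, 0, 0.002, 0, 0.005]])

```text
clock: 11.8
ee_pos: [0.5183, 0.173, 0.0712]
eef_rot: [-180.0, -0.0, -18.0]
contact_force: [-1.9, 0.0, 4.2]
width: 0.167
grasp_force: 35.0
```

```bash
python3 - <<'E'
from h import *
s=read_state(); print(s['clock'],s['ee_pos'],s['eef_rot'],s['contact_force'],s['torque'],s['grasp_force'])
E
```

```text
11.8 [0.51830431 0.17298181 0.0711627 ] [-1.79991996e+02 -6.59018576e-03 -1.80070141e+01] [-1.92305648e+00  3.08310822e-03  4.17269274e+00] [0.07108046 0.55323184 0.07355104] 35.00103771686554
```

Call:
arm_command(motion=[[0, 0, 0.0005, 0, 0.005], [0, 0, 0.001, 0, 0.005], [0, 0, 0.0015, 0, 0.005], [0, 0, 0.002, 0, 0.005], [0, 0, 0.0025, 0, 0.005], [0, 0, 0.0025, 0, 0.005], [0, 0, 0.0025, 0, 0.005]], grip_force=40)

```text
clock: 12.38
ee_pos: [0.5185, 0.173, 0.0694]
eef_rot: [-180.0, -0.0, -18.0]
contact_force: [-5.5, -1.0, 10.6]
width: 0.172
grasp_force: 40.0
```

```bash
python3 - <<'E'
from h import *
s=read_state(); print(s['clock'],s['ee_pos'],s['eef_rot'],s['contact_force'],s['torque'],s['grasp_force'])
E
```

```text
12.3833 [0.51852372 0.17301747 0.06937911] [-1.79982020e+02 -2.91764773e-02 -1.80049699e+01] [-5.48846419 -0.95613979 10.63924914] [-0.08227038  1.05641751  0.0037441 ] 40.00311478972435
```

Call:
arm_command(motion=[[0, 0, 0, 0, 0.005], [0, 0, 0, 0, 0.005], [0, 0, 0, 0, 0.005], [0, 0, 0, 0, 0.005], [0, 0, 0, 0, 0.005], [0, 0, 0, 0, 0.005]])

```text
clock: 12.88
ee_pos: [0.5185, 0.173, 0.0694]
eef_rot: [-180.0, -0.0, -18.0]
contact_force: [-3.9, -0.7, 9.4]
width: 0.171
grasp_force: 40.0
```

```bash
python3 - <<'E'
from h import *
s=read_state(); print(s['clock'],s['ee_pos'],s['contact_force'],s['torque'],s['grasp_force'],s['width']*93)
c=shot('wrist'); save(c,'w6.png',(150,100,390,280),3)
E
```

```text
12.8833 [0.51853651 0.17299948 0.06937039] [-3.94421851 -0.6891427   9.43097388] [-3.99214512e-02  1.07153263e+00 -1.00480180e-03] 40.003138929605484 15.911464871818982
```

View pics/w6.png

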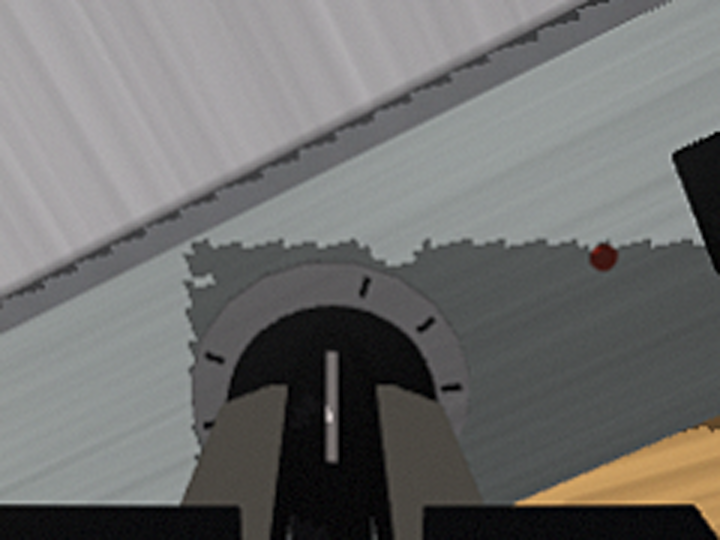

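The knob sits concentric in its ring and fully down, with its white line at crop (331,350)-(331,460) as planned. One small extra push will show whether it is on the stop.

Call:
arm_command(motion=[[0, 0, 0.0005, 0, 0.005], [0, 0, 0.001, 0, 0.005], [0, 0, 0.001, 0, 0.005], [0, 0, 0.001, 0, 0.005], [0, 0, 0.001, 0, 0.005], [0, 0, 0.001, 0, 0.005]])

```text
clock: 13.43
ee_pos: [0.5187, 0.173, 0.0691]
eef_rot: [-180.0, -0.0, -18.0]
contact_force: [-7.8, -0.9, 15.3]
width: 0.167
grasp_force: 40.0
```

```bash
python3 - <<'E'
from h import *
s=read_state(); print(s['clock'],s['ee_pos'],s['eef_rot'],s['contact_force'],s['torque'],s['grasp_force'])
E
```

```text
13.4333 [0.51869327 0.17304887 0.069138  ] [-1.79973246e+02 -4.57610255e-02 -1.80029189e+01] [-7.82318932 -0.86174684 15.33485323] [-0.23299342  1.57380217  0.02796951] 40.00486716628075
```

The command went down 1 mm, z moved only 0.25 mm and the force rose to 15 N. The switch is on its stop, so I'm handing in.

```bash
python3 -c "
from plant import sign_off
print(sign_off())"
```

```text
the job is handed in; nothing more can be done
None
```

The job is handed in with no verdict returned: the loose knob is on the bare shaft, flat to flat and apparently fully home. The gripper holds it at 40 N and presses with about 15 N, and the switch appears to be on its stop.

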